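# Make up an injection kit and a mixing kit

## Task

First make up the injection kit in the long tray: lay the syringe flat along the long recess and stand the short vial in the square recess beside it. Only when that kit is complete, make up the mixing kit in the tray with three recesses: stand the saline bottle in the large one, the medicine cup in the middle-sized one and the tall vial in the small one. Keep the vials, bottle and cup upright all the time, and leave the swab jar, the loose cap and the marker where they are.

Things in the scene. Friction and masses are not known exactly. Their poses are not given: they have to be found in the camera images.
- long_tray: Injection kit's tray: grey moulded-pulp slab, fixed to the table, 88 mm (own x) by 228 mm (own y) by 14 mm high, with two rectangular recesses, each 10 mm deep (floor 4 mm above the table), centred at x = 0: a long one 72 mm (x) by 160 mm (y) centred at y = -27 mm, and a square one of 46 mm centred at y = +83 mm. Origin: centre of the underside; z up.
- pocket_tray: Mixing kit's tray: grey moulded-pulp slab, fixed to the table, 84 mm (own x) by 206 mm (own y) by 14 mm high, with three square recesses in a row along y, each 10 mm deep (floor 4 mm above the table), centred at x = 0: large 70 mm at y = -61.5 mm, middle-sized 60 mm at y = +10 mm, small 50 mm at y = +71.5 mm. Origin: centre of the underside; z up.
- syringe: Capped syringe lying flat, 142 mm long along its own x: hazy barrel of 18 mm diameter from x = -45 to +35 mm, axis 9 mm up; finger flange 28 mm wide (y) and 18 mm high at x = -47 mm that keeps it from rolling; thumb disc at the -x end (x = -70 mm), slim needle cap to x = +72 mm. About 30 g. Origin: under the barrel axis, on its underside level, z up.
- short_vial: Short glass vial, upright, 24 mm diameter, 42 mm high (straight body to 24 mm, then a neck with a crimp cap 18 mm wide from 33 mm up), about 25 g. Origin: centre of the underside.
- tall_vial: Tall glass vial of the same make, upright, 32 mm diameter, 70 mm high (straight body to 52 mm, then a neck with a crimp cap 23 mm wide from 61 mm up), about 50 g. Origin: centre of the underside.
- flask: Saline bottle, hazy plastic with paper label and narrow white cap, upright, 46 mm diameter, 85 mm high (straight body to about 45 mm), about 90 g. Origin: centre of the underside.
- cup: White open medicine cup, upright, 39 mm diameter at the foot, 42 mm at the rim, 40 mm high, rigid 2 mm wall, about 20 g. Origin: centre of the underside.
- jar: Bystander: squat swab jar with steel lid, 62 mm diameter, 52 mm high. Origin: centre of the underside.
- loose_cap: Bystander: white nozzle cap standing on the drape, 32 mm diameter, 28 mm high with its pointed tip. Origin: centre of the underside.
- marker: Bystander: marker pen lying along its own x, 127 mm long, 18 mm thick, white with a black cap. Origin: under its middle.

How it is judged:
On the way:
1. the injection kit is complete (syringe flat in the long recess, short vial upright in the square one) while saline bottle, cup and tall vial still stand where they were (within 30 mm) (x of syringe in the frame of long_tray between -0.028 and 0.028 m and y of syringe in the frame of long_tray between -0.042 and -0.012 m and z of each of syringe, short_vial in the frame of long_tray below 0.008 m and angle between the x axis of syringe and the y axis of long_tray, either way round below 0.35 rad and angle between syringe's own z axis and vertical below 0.15 rad and x of short_vial in the frame of long_tray between -0.013 and 0.013 m and y of short_vial in the frame of long_tray between 0.07 and 0.096 m and angle between short_vial's own z axis and vertical below 0.1 rad and linear speed of each of syringe, short_vial below 0.03 m/s and distance of each of flask, cup, tall_vial from where it was at the start of the episode below 0.03 m), for 0.2 s.
At the end, for the whole second after the job is handed in: Syringe flat in the long recess (origin within 28 mm across, 15 mm along, 0.35 rad, either way round); short vial, bottle, cup, tall vial each on the floor of its own recess, within 13 mm of its centre in x and y, underside under 8 mm above the tray's, upright within 0.1 rad; all at rest (x of syringe in the frame of long_tray between -0.028 and 0.028 m and y of syringe in the frame of long_tray between -0.042 and -0.012 m and z of each of syringe, short_vial in the frame of long_tray below 0.008 m and angle between the x axis of syringe and the y axis of long_tray, either way round below 0.35 rad and angle between syringe's own z axis and vertical below 0.15 rad and x of short_vial in the frame of long_tray between -0.013 and 0.013 m and y of short_vial in the frame of long_tray between 0.07 and 0.096 m and angle between each of short_vial, flask, cup, tall_vial's own z axis and vertical below 0.1 rad and linear speed of each of syringe, short_vial, flask, cup, tall_vial below 0.03 m/s and x of flask in the frame of pocket_tray between -0.013 and 0.013 m and y of flask in the frame of pocket_tray between -0.0745 and -0.0485 m and z of each of flask, cup, tall_vial in the frame of pocket_tray below 0.008 m and x of cup in the frame of pocket_tray between -0.013 and 0.013 m and y of cup in the frame of pocket_tray between -0.003 and 0.023 m and x of tall_vial in the frame of pocket_tray between -0.013 and 0.013 m and y of tall_vial in the frame of pocket_tray between 0.0585 and 0.0845 m); the robot touches nothing.
It fails at once if a vial, the bottle or the cup is tipped by more than 0.5 rad (angle between any of short_vial, flask, cup, tall_vial's own z axis and vertical above 0.5 rad).
It fails at once if the jar, the loose cap or the marker is moved by more than 25 mm (distance of any of jar, loose_cap, marker from where it was at the start of the episode above 0.025 m).
It also fails if it takes over 120 s, if anything falls off the work surface, if the arm or the gripper's body presses on something with over 40 N, if the wrist force passes 120 N, or if a joint passes its speed limit or range.

## Robot

A 6-joint arm with a two-finger parallel gripper is mounted at the origin on the work surface. World frame = base frame: x ahead of the robot, y to its left, z up, the work surface at z = 0. Lengths are in m, angles in rad, forces in N, time in s.
With the tool pointing down it reaches from about 0.35 to 0.975 m from the base axis. Payload 4.9 kg.
Tool frame: the origin (TCP) lies at the very end of the fingers, on their centre line; the grasp point (between the pads) lies 19 mm behind it; z points along the fingers, y is the line along which they close (so a half turn about z gives the same grasp; the last joint's range is limited). The gripper opens to 85 mm and grips with 20 to 120 N. Pads are 22 mm wide; open, the fingers measure 114 mm over their backs; the gripper's body (76 mm by 85 mm) begins 54 mm behind the grasp point. The pads swing forward as they close: fully open they stand 13 mm farther back than shut.
Start: joints at [-1.466, 0.053, 1.613, -0, 1.476, -0.119], TCP at [0.139, -0.609, 0.231] pointing down, gripper open.
Joint ranges: [-3.01, 3.01], [-1.01, 2.22], [0.06, 2.58], [-1.02, 4.17], [0.09, 2.62], [-3.14, 3.14]. Speed limits (rad/s): [2.57, 2.57, 3.14, 3.14, 3.14, 3.14].

## Interface

Orientations are given as a unit quaternion [w, x, y, z].
In Python, from plant import manip gives the robot as it stands.
- The arm moves only by the tool play_rows, never from a script. Its argument "series" is a list that holds one entry, the list of rows, each a list of 7 numbers: the shift along the world's x, y, z in m, then the turn, a rotation vector about the world's x, y, z in degrees, then the opening, from 0 (shut) to 1 (fully open). In form: [[[dx, dy, dz, rx, ry, rz, grip], ...]]. A call has 1 to 10 rows; each row shifts and turns the commanded pose from where the row before left it; what a row does not reach is not made up. A row lasts 1/10 s, in which the tool goes at most 50 mm and 8.59 degrees, less where a joint would pass 70% of its speed; a pose out of reach is approached as far as the arm can. A call with a gripper value outside its range is refused whole. The fingers move at their own pace and stop on an object; the grip force is fixed at half the most. Time passes only in rows, so rows that do not move let the fingers close. It gives the time, the measured TCP pose, the force, the opening and the grip force at its end, in the units of the state.
- manip.state(): the state, without advancing time (a new reading comes with each control period).
- manip.grab_frame(name): name is "scene" or "top"; returns a dict with "frame" (480x640x3 uint8, blue, green, red), "mtx" (3x3 intrinsics, pixels), "k1" (the pictures are not rectified: a ray, as slopes to the right and down, at radius r is drawn at 1 + k1 r^2 times it, then the intrinsics apply), "R" (3x3) and "t" (3): a world point X has camera coordinates R X + t. Camera axes: x right, y down, z forward; pixel columns grow to the right and rows downward; lengths in m; the calibration is good to about 2 mm. A picture is of the moment at which its call begins. There is no depth.
- manip.job_done(): hands the job in; it is judged then, once.
The state is a dict: "time": time; "joint_pos": joint angles; "joint_vel": joint speeds; "joint_efforts": joint torques, N m; "tool_pos": TCP position; "tool_rot": TCP orientation; "contact_force": force on the tool from outside, world axes, zero at the start; "ft_torque": the same for the moment, N m; "gripper_width": opening from 0.0 (shut) to 1.0 (fully open); "grasp_force": force on a finger pad.
Only numpy, scipy, OpenCV 4.12 (cv2) and the standard library are available. Lean on these libraries where they do the work, as an engineer would, in place of code of your own. Each camera call takes 0.05 s, during which the arm holds its last target. There are 200 camera calls.

## Working session

There is one attempt and no reset: what is moved stays moved. The work goes in short steps, Python scripts to look and compute and a tool call to move; the robot and the scene stay as the last step left them, time stands still between calls to the robot, and variables do not carry over. Pictures are saved under pics/ and viewed, at most 14 in all, crops included, and the job is handed in when it is done.

Besides the shell and the picture viewer there is one more tool, called after "Call:" by a JSON object that holds its "fn" and its "kwargs". play_rows: Moves the arm, as the interface text tells. Its arguments: {"type":"object","properties":{"series":{"type":"array"}},"required":["series"]}

```bash
ls; mkdir -p pics
cat > h.py <<'E'
import numpy as np, cv2
from plant import manip
def ray(f,u,v):
    K=f["mtx"]; d=np.array([(u-K[0,2])/K[0,0],(v-K[1,2])/K[1,1]]); p=d.copy()
    for _ in range(20): p=d/(1+f["k1"]*(p@p))
    R=np.array(f["R"]); t=np.array(f["t"])
    return -R.T@t, R.T@np.array([p[0],p[1],1.])
def onz(f,u,v,z):
    o,d=ray(f,u,v); return o+d*(z-o[2])/d[2]
def proj(f,X):
    c=np.array(f["R"])@np.array(X)+np.array(f["t"]); p=c[:2]/c[2]; p=p*(1+f["k1"]*(p@p)); K=f["mtx"]
    return K[0,0]*p[0]+K[0,2],K[1,1]*p[1]+K[1,2]
def snap(name,fn=None):
    f=manip.grab_frame(name)
    f["mtx"]=np.array(f["mtx"])
    if fn: cv2.imwrite("pics/"+fn,f["frame"])
    return f
E
python3 - <<'E'
from h import *
for n in("top","scene"):
    f=snap(n,n+"0.png"); o,_=ray(f,320,240); print(n,f["mtx"],f["k1"],o.round(3),np.round(f["R"],2), onz(f,320,240,0).round(3))
print(manip.state())
E
```

```text
pics
top [[504.07417073   0.         317.58434226]
 [  0.         504.07417073 238.11175908]
 [  0.           0.           1.        ]] 0.015851564699341618 [0.359 0.007 0.934] [[ 0.02 -1.    0.01]
 [-0.98 -0.02 -0.19]
 [ 0.19 -0.01 -0.98]] [ 0.534 -0.007  0.   ]
scene [[544.66658471   0.         318.52100009]
 [  0.         544.66658471 237.98023748]
 [  0.           0.           1.        ]] 0.007697516920773748 [0.857 0.526 0.995] [[-0.87  0.49  0.02]
 [ 0.41  0.75 -0.52]
 [-0.27 -0.45 -0.85]] [0.543 0.005 0.   ]
{'time': 0.1, 'joint_pos': array([-1.46600270e+00,  5.32964628e-02,  1.61417704e+00, -3.58587301e-05,
        1.47598423e+00, -1.18992129e-01]), 'joint_vel': array([ 0.00164906, -0.00183154, -0.00297153,  0.00191942,  0.00177913,
        0.00104222]), 'joint_efforts': array([ 1.20056859e-03, -3.94898629e+01, -3.71368396e+01, -5.49544393e-05,
        3.86835527e-03,  3.10778475e-06]), 'tool_pos': array([ 0.13863706, -0.6088463 ,  0.23017031]), 'tool_rot': array([-9.32641596e-04,  9.93745897e-01,  1.11661196e-01, -1.12265303e-05]), 'contact_force': array([ 0.42298174, -0.78179289,  0.1212723 ]), 'ft_torque': array([-0.06232075, -0.02825851, -0.02506853]), 'grasp_force': 0.0, 'gripper_width': 1.0015267344290844}
```

View pics/top0.png

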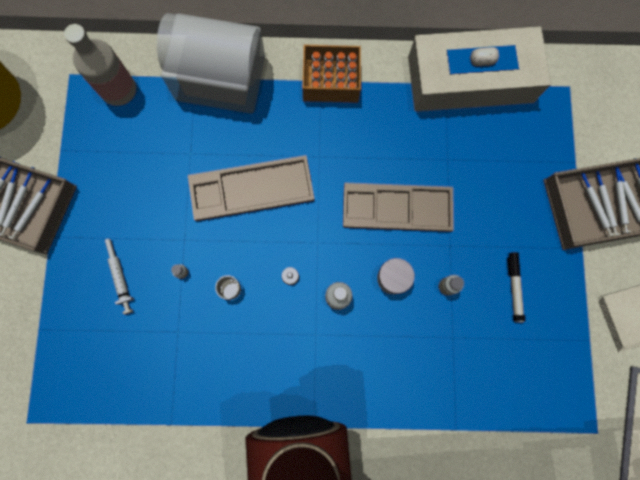

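View pics/scene0.png

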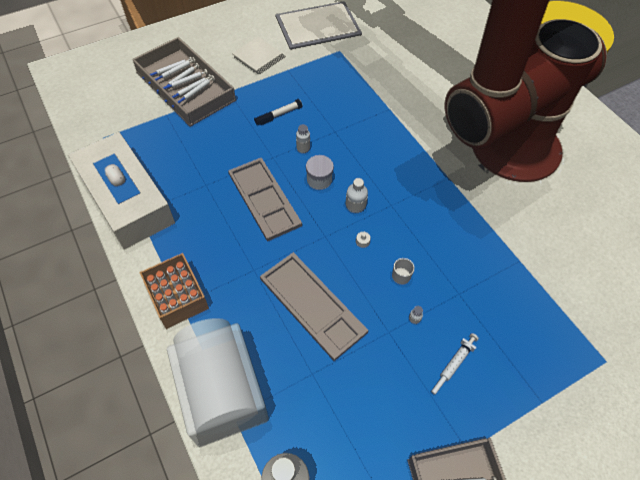

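The top view shows the syringe at (118,278), short vial (179,271), cup (229,288), loose cap (290,275), flask (339,295), jar (397,276), tall vial (452,285) and marker (516,287). The long tray is at (250,190) with its square recess at the left. The pocket tray is at (398,207) with its small recess at the left and the large one at the right. The scene view shows the same items, with nothing overlapping.

```bash
cat >> h.py <<'E'
def blobs(f,amin=60):
    hsv=cv2.cvtColor(f["frame"],cv2.COLOR_BGR2HSV)
    blue=cv2.inRange(hsv,(98,130,20),(118,255,255))
    cs,_=cv2.findContours(blue,cv2.RETR_EXTERNAL,cv2.CHAIN_APPROX_NONE)
    hull=np.zeros_like(blue); cv2.drawContours(hull,[cv2.convexHull(max(cs,key=cv2.contourArea))],-1,255,-1)
    m=cv2.bitwise_and(hull,cv2.bitwise_not(blue))
    m=cv2.morphologyEx(m,cv2.MORPH_OPEN,np.ones((2,2),np.uint8))
    cs,_=cv2.findContours(m,cv2.RETR_EXTERNAL,cv2.CHAIN_APPROX_NONE)
    return [c for c in cs if cv2.contourArea(c)>amin]
def cen(c):
    M=cv2.moments(c); return M["m10"]/M["m00"],M["m01"]/M["m00"]
def tri(f,a,g,b):
    o1,d1=ray(f,*a); o2,d2=ray(g,*b); d1/=np.linalg.norm(d1); d2/=np.linalg.norm(d2)
    s=np.linalg.lstsq(np.c_[d1,-d2],o2-o1,rcond=None)[0]
    p,q=o1+s[0]*d1,o2+s[1]*d2; return (p+q)/2,np.linalg.norm(p-q)
def rect(f,c,z):
    P=np.array([onz(f,*p[0],z)[:2]*1000 for p in c],np.float32); return cv2.minAreaRect(P)
E
python3 - <<'E'
from h import *
f=snap("top");g=snap("scene")
A=blobs(f);B=blobs(g)
ca=[cen(c) for c in A]; cb=[cen(c) for c in B]
for c,p in zip(A,ca):
    r=rect(f,c,.014 if cv2.contourArea(c)>1500 else .01)
    q=[tri(f,p,g,b) for b in cb]; k=np.argmin([x[1]+ (9 if not -.01<x[0][2]<.08 else 0) for x in q])
    print("top px",np.round(p),cv2.contourArea(c),"tri",q[k][0].round(4),"gap",round(q[k][1],4),"scene px",np.round(cb[k]),"rect mm",np.round(r[0],1),np.round(r[1],1),round(r[2],1), rect(g,B[k],.014)[0::2] if cv2.contourArea(c)>1500 else "")
E
```

```text
top px [218. 427.] 117.0 tri [0.3406 0.106  0.0538] gap 0.2801 scene px [364. 240.] rect mm [198.5 171.3] [167.5   3.8] 89.8 
top px [315. 425.] 763.0 tri [ 0.04   -0.0276 -1.0283] gap 0.0264 scene px [417. 316.] rect mm [206.9 -59.1] [ 20.  279.8] 0.3 
top px [339. 296.] 549.5 tri [ 0.4258 -0.0413  0.0246] gap 0.0047 scene px [357. 197.] rect mm [428.3 -43.3] [49.1 47.6] 1.0 
top px [452. 286.] 355.0 tri [ 0.4497 -0.2454  0.0228] gap 0.0046 scene px [304. 140.] rect mm [ 452.2 -251. ] [33.8 46.2] 27.3 
top px [228. 288.] 466.5 tri [0.4371 0.1594 0.0169] gap 0.0043 scene px [404. 271.] rect mm [439.1 159.2] [45.8 43.1] 47.0 
top px [291. 276.] 228.5 tri [4.622e-01 4.810e-02 3.000e-04] gap 0.005 scene px [364. 240.] rect mm [462.9  46.3] [31.3 31.3] 1.3 
top px [180. 272.] 164.5 tri [0.4657 0.2504 0.0086] gap 0.0049 scene px [417. 316.] rect mm [467.4 248.4] [29.2 24. ] 47.4 
top px [397. 277.] 1009.0 tri [ 0.4627 -0.145   0.0187] gap 0.0073 scene px [320. 173.] rect mm [ 467.4 -149.6] [64.7 66.9] 1.2 
top px [517. 290.] 586.0 tri [ 0.4483 -0.3743 -0.0046] gap 0.0035 scene px [280. 11
[... 801 characters left out ...]
230. ] 11.4 ((631.5943603515625, 134.44949340820312), 11.54234790802002)
top px [472.  96.] 2761.0 tri [ 0.8277 -0.2966 -0.0093] gap 0.0253 scene px [150. 197.] rect mm [ 823.9 -316.9] [ 56.9 268.5] 1.5 ((809.8438110351562, -310.49560546875), 82.77501678466797)
top px [332.  92.] 1163.0 tri [ 0.8335 -0.0255  0.0064] gap 0.0026 scene px [186. 286.] rect mm [830.1 -25.2] [ 45.2 120.9] 0.0 
top px [217.  92.] 2301.5 tri [0.8197 0.192  0.0286] gap 0.0157 scene px [233. 371.] rect mm [817.2 211.4] [186.2  68.2] 88.7 ((817.369384765625, 176.7998046875), 0.01757674477994442)
top px [114.  89.] 1067.5 tri [0.8115 0.3843 0.0442] gap 0.0118 scene px [287. 468.] rect mm [819.7 411.2] [104.4  62.1] 89.2
```

Call:
{"fn": "play_rows", "kwargs": {"series": [[[0.039,0.02,0,0,0,0,1],[0.039,0.02,0,0,0,0,1],[0.039,0.02,0,0,0,0,1],[0.039,0.02,0,0,0,0,1],[0.039,0.02,0,0,0,0,1],[0.039,0.02,0,0,0,0,1],[0.039,0.02,0,0,0,0,1],[0.039,0.02,0,0,0,0,1],[0.005,0.045,0,0,0,0,1],[0.005,0.045,0,0,0,0,1]]]}}

```text
time: 1.2
tool_pos: [0.4615, -0.3578, 0.2301]
tool_rot: [-0.001, 0.994, 0.112, -0.001]
contact_force: [-0.1, 0.5, 0.2]
gripper_width: 1.002
grasp_force: 0.0
```

Call:
{"fn": "play_rows", "kwargs": {"series": [[[0.005,0.045,0,0,0,0,1],[0.005,0.045,0,0,0,0,1],[0.005,0.045,0,0,0,0,1],[0.005,0.045,0,0,0,0,1],[0.005,0.045,0,0,0,0,1],[0.005,0.045,0,0,0,0,1],[0.005,0.045,0,0,0,0,1],[0.005,0.045,0,0,0,0,1],[-0.005,0.045,0,0,0,0,1],[-0.005,0.045,0,0,0,0,1]]]}}

```text
time: 2.2
tool_pos: [0.4903, 0.0924, 0.2312]
tool_rot: [-0.0, 0.994, 0.112, 0.0]
contact_force: [1.9, 0.2, -0.5]
gripper_width: 1.002
grasp_force: 0.0
```

Call:
{"fn": "play_rows", "kwargs": {"series": [[[-0.005,0.045,-0.02,0,0,0,1],[-0.005,0.045,-0.02,0,0,0,1],[-0.005,0.045,-0.02,0,0,0,1],[-0.005,0.045,-0.02,0,0,0,1],[-0.005,0.045,-0.02,0,0,0,1],[-0.005,0.04,-0.02,0,0,2.4,1],[0,0,0,0,0,0,1],[0,0,0,0,0,0,1]]]}}

```text
time: 3.0
tool_pos: [0.4599, 0.3559, 0.1102]
tool_rot: [0.001, 0.991, 0.133, -0.001]
contact_force: [-0.1, -0.5, -0.0]
gripper_width: 1.002
grasp_force: 0.0
```

Run:
```python
from h import *
s=manip.state();print(s["tool_pos"],s["tool_rot"])
f=snap("top","t1.png");g=snap("scene","s1.png")
p=s["tool_pos"]
print(proj(f,p),proj(g,p))
im=np.hstack([cv2.resize(x["frame"][int(q[1])-60:int(q[1])+60,int(q[0])-65:int(q[0])+65],None,fx=3,fy=3) for x,q in((f,proj(f,p)),(g,proj(g,p)))])
print(im.shape);cv2.imwrite("pics/c1.png",im)
```

```text
[0.4598566  0.35592466 0.11024939] [ 6.10101001e-04  9.91073996e-01  1.33308286e-01 -9.28795899e-04]
(np.float64(97.97064182474918), np.float64(267.4290494422564)) (np.float64(463.3071489337049), np.float64(339.8909294789853))
(360, 780, 3)
```

View pics/c1.png

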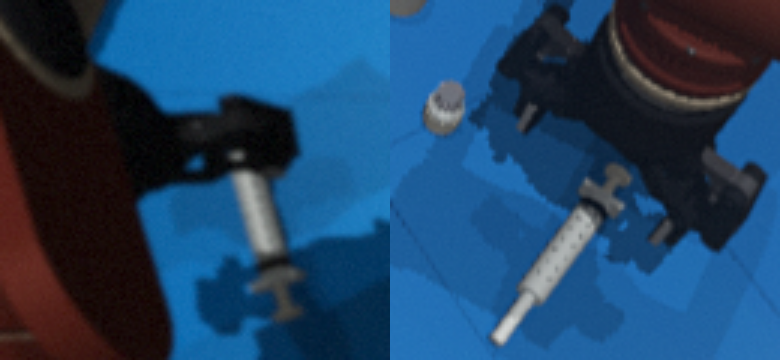

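The crop shows the open fingers above the syringe. In the scene frame the pad tips are near (444,318) and (489,356), and their midpoint is about 3 px right of where the calibration puts it. I'll go lower and compare the fingers with the barrel directly.

Call:
{"fn": "play_rows", "kwargs": {"series": [[[0,0,-0.03,0,0,0,1],[0,0,-0.03,0,0,0,1],[0,0,-0.01,0,0,0,1],[0,0,0,0,0,0,1]]]}}

```text
time: 3.5
tool_pos: [0.4602, 0.3541, 0.0402]
tool_rot: [0.001, 0.991, 0.132, -0.001]
contact_force: [0.3, 0.0, 0.1]
gripper_width: 0.999
grasp_force: 0.0
```

Run:
```python
from h import *
s=manip.state();print(s["tool_pos"])
g=snap("scene","s2.png")
p=s["tool_pos"]; print(proj(g,p),proj(g,p+[0,0,.013]))
x,y=map(int,proj(g,p)); cv2.imwrite("pics/c2.png",cv2.resize(g["frame"][y-50:y+50,x-60:x+60],None,fx=6,fy=6,interpolation=cv2.INTER_CUBIC)); print(x-60,y-50)
```

```text
[0.46016234 0.35411067 0.04023631]
(np.float64(453.2651566335734), np.float64(353.13092985849534)) (np.float64(454.8992673896617), np.float64(350.6527097544076))
393 303
```

View pics/c2.png

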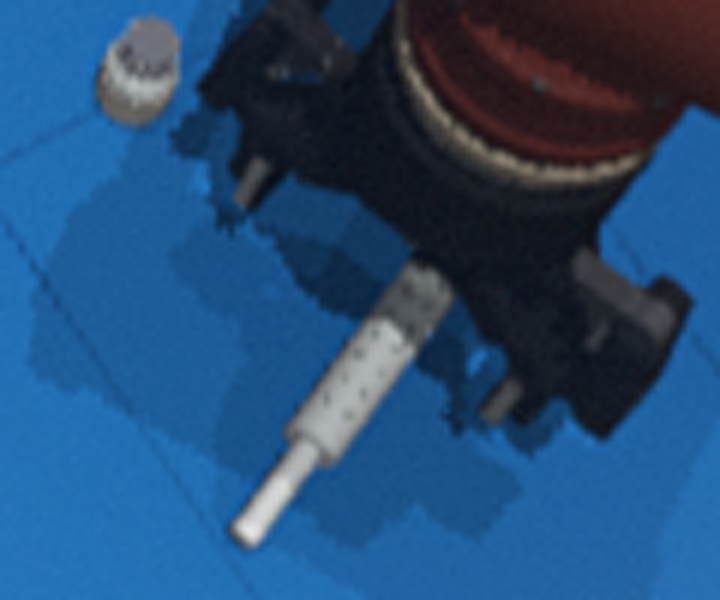

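The scene crop shows the pad tips at frame (434,336) and (475,372), with the midpoint matching the calibration to about 1 px. The needle cap tip is at about (434,392) and the barrel shoulder at about (444.7,376.3).

Run:
```python
from h import *
g=snap("scene"); f=snap("top")
a=onz(g,433.8,392.2,.009);b=onz(g,444.7,376.3,.009); t=onz(f,110,240,.009);e=onz(f,127.5,312.5,.009)
print(a,b,np.linalg.norm(a-b),np.degrees(np.arctan2(*(a-b)[1::-1])),t,e,np.degrees(np.arctan2(*(t-e)[1::-1])),np.linalg.norm(t-e))
print("origin scene",a-(a-b)/np.linalg.norm(a-b)*.072,"top",t-(t-e)/np.linalg.norm(t-e)*.072)
m=onz(g,454.5,354.3,.04),onz(g,454.5,354.3,.053); print(m)
import cv2
f0=dict(f,frame=cv2.imread("pics/top0.png"));g0=dict(g,frame=cv2.imread("pics/scene0.png"))
for n,k in(("top",f0),("scene",g0)):
  for c in blobs(k):
    r=rect(k,c,.009)
    if 130<max(r[1])<155 and min(r[1])<40: print(n,r)
```

```text
[0.52269469 0.39103453 0.009     ] [0.4878419  0.37678665 0.009     ] 0.03765260931873101 22.234822495898243 [0.52368097 0.38196917 0.009     ] [0.39172592 0.33780468 0.009     ] 18.505056543444176 0.13914969516324513
origin scene [0.45604856 0.36378948 0.009     ] top [0.45540368 0.35911721 0.009     ]
(array([0.45941719, 0.35695613, 0.04      ]), array([0.46483187, 0.3592559 , 0.053     ]))
top ((207.07327270507812, 10.598899841308594), (18.14676856994629, 137.29920959472656), 1.0097113847732544)
top ((457.5494689941406, 357.52044677734375), (143.9637451171875, 31.093767166137695), 15.182573318481445)
top ((573.3494873046875, 473.394775390625), (37.50174331665039, 134.26181030273438), 89.95072937011719)
scene ((563.2186889648438, 482.7781982421875), (32.96932601928711, 147.1981658935547), 86.50665283203125)
scene ((456.51263427734375, 363.9917907714844), (147.13946533203125, 28.38901138305664), 17.118412017822266)
scene ((451.8204345703125, -359.751953125), (130.5116729736328, 26.24110984802246), 4.504310131072998)
```

Call:
{"fn": "play_rows", "kwargs": {"series": [[[-0.009,0.005,-0.01,0,0,2,1],[0,0,-0.02,0,0,0,1],[0,0,-0.006,0,0,0,1],[0,0,0,0,0,0,0],[0,0,0,0,0,0,0],[0,0,0,0,0,0,0],[0,0,0,0,0,0,0],[0,0,0,0,0,0,0],[0,0,0,0,0,0,0],[0,0,0,0,0,0,0]]]}}

```text
time: 4.65
tool_pos: [0.4525, 0.361, 0.0063]
tool_rot: [-0.0, 0.989, 0.15, 0.001]
contact_force: [-0.3, 0.1, 6.2]
gripper_width: 0.182
grasp_force: 58.4
```

Call:
{"fn": "play_rows", "kwargs": {"series": [[[0,0,0.03,0,0,0,0],[0,0,0.04,0,0,0,0],[0.02,-0.025,0.02,0,0,8,0],[0.02,-0.03,0,0,0,8,0],[0.02,-0.03,0,0,0,8,0],[0.02,-0.03,0,0,0,8,0],[0.02,-0.03,0,0,0,8,0],[0.02,-0.03,0,0,0,8,0],[0.02,-0.03,0,0,0,8,0],[0.02,-0.03,0,0,0,8,0]]]}}

```text
time: 5.65
tool_pos: [0.6119, 0.1242, 0.0946]
tool_rot: [-0.0, 0.757, 0.653, -0.0]
contact_force: [0.4, -0.4, -0.6]
gripper_width: 0.182
grasp_force: 58.3
```

Call:
{"fn": "play_rows", "kwargs": {"series": [[[0.015,-0.018,0,0,0,8,0],[0.01,-0.01,0,0,0,8,0],[0,0,-0.02,0,0,4,0],[0,0,-0.02,0,0,0,0],[0,0,0,0,0,0,0],[0,0,0,0,0,0,0]]]}}

```text
time: 6.25
tool_pos: [0.636, 0.0976, 0.0545]
tool_rot: [-0.001, 0.635, 0.773, -0.001]
contact_force: [-0.4, 0.3, -0.9]
gripper_width: 0.184
grasp_force: 58.4
```

Run:
```python
from h import *
s=manip.state();q=s["tool_rot"];print(s["tool_pos"],np.degrees(2*np.arctan2(q[2],q[1])))
g=snap("scene","s3.png");f=snap("top","t3.png")
im=np.hstack([cv2.resize(f["frame"][130:250,150:350],None,fx=2,fy=2),cv2.resize(g["frame"][240:360,240:440],None,fx=2,fy=2)])
cv2.imwrite("pics/c3.png",np.vstack([im]))
```

```text
[0.63597027 0.09761364 0.05450929] 101.21843460675363
```

View pics/c3.png

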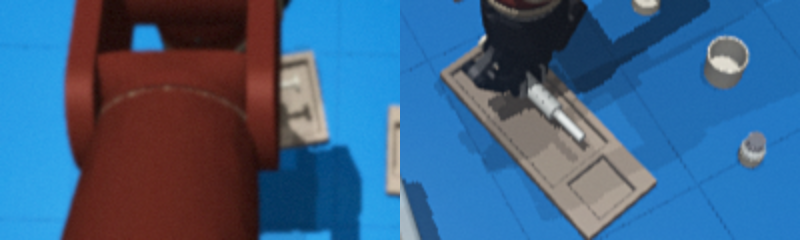

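The top view is mostly blocked by the arm. The scene view shows the syringe held over the long recess and parallel to it, with the cap tip at about frame (330,308).

Run:
```python
from h import *
g=snap("scene")
print(onz(g,330.5,309,.057), "tray")
k=dict(g,frame=cv2.imread("pics/scene0.png"))
# inner square-recess / tray top corners from s3 crop
for n,(x,y) in dict(right=(657,184),bottom=(588,239)).items():
    print(n,onz(g,240+(x-400)/2,240+y/2,.014))
A=np.radians(101.4);ey=np.array([np.cos(A),np.sin(A)]);ex=np.array([ey[1],-ey[0]]);O=np.array([.630,.127])
for sx in(1,-1):
  for sy in (1,-1):
    X=O+sx*.044*ex+sy*.114*ey; print(sx,sy,X,proj(g,[*X,.014]))
```

```text
[0.61768754 0.17618782 0.057     ] tray
right [0.56672261 0.23673958 0.014     ]
bottom [0.65188298 0.25187283 0.014     ]
1 1 [0.65059899 0.24744784] (np.float64(333.40717362310767), np.float64(357.16456740180723))
1 -1 [0.69566487 0.02394601] (np.float64(259.05078658842234), np.float64(274.2790203566062))
-1 1 [0.56433513 0.23005399] (np.float64(367.71131566458473), np.float64(328.56433263968233))
-1 -1 [0.60940101 0.00655216] (np.float64(292.70743177489436), np.float64(250.18700490102353))
```

Call:
{"fn": "play_rows", "kwargs": {"series": [[[0.002,0.002,-0.02,0,0,0,0],[0,0,-0.015,0,0,0,0],[0,0,-0.007,0,0,0,0],[0,0,0,0,0,0,0],[0,0,0,0,0,0,0]]]}}

```text
time: 6.9
tool_pos: [0.6388, 0.0996, 0.0135]
tool_rot: [0.0, 0.635, 0.773, 0.0]
contact_force: [0.3, 0.2, -0.5]
gripper_width: 0.177
grasp_force: 58.4
```

Call:
{"fn": "play_rows", "kwargs": {"series": [[[0,0,-0.003,0,0,0,0],[0,0,0,0,0,0,0],[0,0,0,0,0,0,0.4],[0,0,0,0,0,0,0.4],[0,0,0,0,0,0,0.4],[0,0,0.02,0,0,0,0.4],[0,0,0.04,0,0,0,0.4],[0,0,0.04,0,0,0,1],[-0.03,0.04,0,0,0,0,1],[-0.03,0.04,0,0,0,0,1]]]}}

```text
time: 7.9
tool_pos: [0.5802, 0.1799, 0.1133]
tool_rot: [0.002, 0.636, 0.772, 0.002]
contact_force: [-0.5, 0.8, 0.5]
gripper_width: 0.891
grasp_force: 0.0
```

Call:
{"fn": "play_rows", "kwargs": {"series": [[[-0.04,0.025,0,0,0,0,1],[-0.04,0.025,0,0,0,0,1],[-0.036,0.02,0,0,0,0,1],[0,0,0,0,0,0,1],[0,0,0,0,0,0,1]]]}}

```text
time: 8.4
tool_pos: [0.4623, 0.2501, 0.1106]
tool_rot: [0.0, 0.634, 0.773, 0.0]
contact_force: [0.4, 0.3, 0.5]
gripper_width: 1.002
grasp_force: 0.0
```

Run:
```python
from h import *
s=manip.state();print(s["tool_pos"])
g=snap("scene","s4.png");f=snap("top","t4.png")
f0=dict(f,frame=cv2.imread("pics/top0.png"));g0=dict(g,frame=cv2.imread("pics/scene0.png"))
H=dict(short=((180,272),(417,316),.042,.019),cup=((228,288),(404,271),.04,.02),flask=((339,296),(357,197),.085,.036),tall=((452,286),(304,140),.07,.033))
for n,(a,b,h,zc) in H.items():
    for k,p in((f0,a),(g0,b)):
        c=min(blobs(k),key=lambda c:np.hypot(*(np.array(cen(c))-p)))
        print(n,onz(k,*cen(c),zc)[:2].round(4))
x,y=map(int,proj(g,s["tool_pos"]))
cv2.imwrite("pics/c4.png",np.hstack([cv2.resize(f["frame"][130:250,150:350],None,fx=2,fy=2),cv2.resize(g["frame"][y-60:y+60,x-100:x+100],None,fx=2,fy=2)]));print(x-100,y-60)
```

```text
[0.46233347 0.25006182 0.11060403]
short [0.4661 0.246 ]
short [0.468  0.2549]
cup [0.4382 0.1573]
cup [0.4367 0.1619]
flask [ 0.4266 -0.0423]
flask [ 0.4293 -0.0329]
tall [ 0.4503 -0.2443]
tall [ 0.4527 -0.2352]
326 231
```

View pics/c4.png

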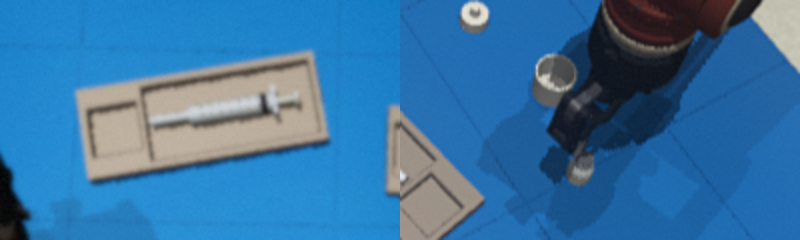

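The syringe lies in the long recess, parallel to it. In the scene crop the fingers straddle the short vial at frame (417,316).

Call:
{"fn": "play_rows", "kwargs": {"series": [[[0.005,0,-0.03,0,0,0,1],[0,0,-0.04,0,0,0,0.6],[0,0,-0.028,0,0,0,0.6],[0,0,0,0,0,0,0.6],[0,0,0,0,0,0,0],[0,0,0,0,0,0,0],[0,0,0,0,0,0,0],[0,0,0,0,0,0,0],[0,0,0,0,0,0,0],[0,0,0,0,0,0,0]]]}}

```text
time: 9.5
tool_pos: [0.4698, 0.2502, 0.0147]
tool_rot: [0.001, 0.634, 0.773, 0.002]
contact_force: [-0.2, -0.8, 6.3]
gripper_width: 0.243
grasp_force: 59.4
```

Call:
{"fn": "play_rows", "kwargs": {"series": [[[0,0,0.03,0,0,0,0],[0,0,0.03,0,0,0,0],[0.04,-0.012,0,0,0,0,0],[0.04,-0.012,0,0,0,0,0],[0.04,-0.012,0,0,0,0,0],[0.024,-0.006,-0.02,0,0,0,0],[0,0,0,0,0,0,0],[0,0,0,0,0,0,0]]]}}

```text
time: 10.3
tool_pos: [0.611, 0.2074, 0.0515]
tool_rot: [-0.001, 0.635, 0.773, -0.001]
contact_force: [-0.5, 0.1, -0.4]
gripper_width: 0.246
grasp_force: 59.0
```

Run:
```python
from h import *
s=manip.state();p=s["tool_pos"];print(p)
g=snap("scene","s5.png");f=snap("top","t5.png")
print("top sq",onz(f,207.7,195,.012))
a=cv2.resize(f["frame"][150:230,160:260],None,fx=4,fy=4); b=cv2.resize(g["frame"][280:380,290:390],None,fx=4,fy=4)
a=cv2.copyMakeBorder(a,0,80,0,0,cv2.BORDER_CONSTANT); cv2.imwrite("pics/c5.png",np.hstack([a,b]))
```

```text
[0.61103262 0.2073981  0.05145098]
top sq [0.61339761 0.20677405 0.012     ]
```

View pics/c5.png

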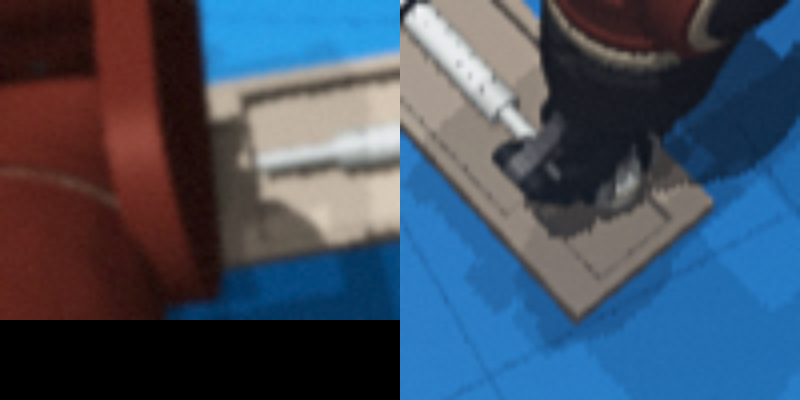

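The scene crop shows the vial held upright above the square recess. The recess rim corners are at frame (339.3,349.3) and (357,333.3), and the vial foot is at about (343.5,331).

Run:
```python
from h import *
g=snap("scene");p=manip.state()["tool_pos"]
a=onz(g,339.3,349.3,.014);b=onz(g,357,333.3,.014);print(a,b,np.linalg.norm(a-b),"c",(a+b)/2-.023*np.array([-.198,.98,0]))
print("proj of vial foot",proj(g,p-[0,0,.0147]),"top",proj(g,p+[0,0,.027]), "floor centre expected",proj(g,[.6135,.2075,.004]))
print(onz(g,343.5,331,.037))
```

```text
[0.63323009 0.23955599 0.014     ] [0.58742522 0.22836482 0.014     ] 0.04715218800601514 c [0.61488165 0.2114204  0.014     ]
proj of vial foot (np.float64(341.66866478860936), np.float64(325.2945178785925)) top (np.float64(342.8900779675361), np.float64(316.3707744484019)) floor centre expected (np.float64(339.4674255454679), np.float64(332.45497823973227))
[0.61353852 0.21924938 0.037     ]
```

Call:
{"fn": "play_rows", "kwargs": {"series": [[[0.003,0.001,-0.015,0,0,0,0],[0,0,-0.012,0,0,0,0],[0,0,-0.005,0,0,0,0],[0,0,0,0,0,0,0],[0,0,0,0,0,0,0]]]}}

```text
time: 10.95
tool_pos: [0.6142, 0.2086, 0.0195]
tool_rot: [-0.0, 0.635, 0.773, -0.0]
contact_force: [-1.1, 0.8, -0.7]
gripper_width: 0.245
grasp_force: 59.0
```

Nothing has touched yet, as expected. I'll lower it the last millimetre, release, and retract.

Call:
{"fn": "play_rows", "kwargs": {"series": [[[0,0,-0.001,0,0,0,0],[0,0,0,0,0,0,0],[0,0,0,0,0,0,0.45],[0,0,0,0,0,0,0.45],[0,0,0,0,0,0,0.45],[0,0,0.02,0,0,0,0.5],[0,0,0.04,0,0,0,1],[0,0,0.04,0,0,0,1],[-0.05,-0.04,0,0,0,0,1],[-0.05,-0.05,0,0,0,0,1]]]}}

```text
time: 11.95
tool_pos: [0.5414, 0.1421, 0.1221]
tool_rot: [0.002, 0.634, 0.773, 0.002]
contact_force: [0.3, -0.5, -0.5]
gripper_width: 1.002
grasp_force: 0.0
```

Call:
{"fn": "play_rows", "kwargs": {"series": [[[-0.02,-0.05,0.01,0,0,0,1],[-0.02,-0.05,0.02,0,0,-4,1],[-0.02,-0.05,0,0,0,-4,1],[-0.02,-0.01,0,0,0,-4,1],[0,0,0,0,0,0,1],[0,0,0,0,0,0,1]]]}}

```text
time: 12.55
tool_pos: [0.4662, -0.0036, 0.1461]
tool_rot: [0.0, 0.712, 0.702, 0.0]
contact_force: [-0.0, -0.2, -0.5]
gripper_width: 0.999
grasp_force: 0.0
```

Run:
```python
from h import *
s=manip.state();p=s["tool_pos"];print(p)
g=snap("scene","s6.png");f=snap("top","t6.png")
a=cv2.resize(f["frame"][140:240,170:330],None,fx=2.5,fy=2.5); b=cv2.resize(g["frame"][250:360,250:410],None,fx=2.5,fy=2.5)
a=cv2.copyMakeBorder(a,0,25,0,0,cv2.BORDER_CONSTANT); cv2.imwrite("pics/c6.png",np.hstack([a,b]))
```

```text
[ 0.46622992 -0.00362529  0.14607787]
```

View pics/c6.png

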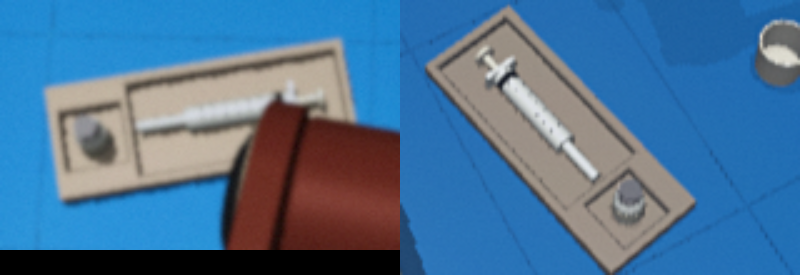

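Both items sit in their recesses, with the short vial upright at the centre of the square. I'll check the syringe's place numerically against the tray corners in the same scene view.

Run:
```python
from h import *
g=snap("scene")
P=lambda x,y,z: onz(g,250+(x-400)/2.5,250+y/2.5,z)[:2]
c=[P(427,67,.014),P(508,7,.014),P(694,202,.014),P(611,273,.014)]
O=sum(c)/4; ey=(c[2]+c[3]-c[0]-c[1]);ey/=np.linalg.norm(ey);ex=np.array([ey[1],-ey[0]])
for n,q in dict(tip=P(597,178,.013),thumb=P(485,57,.013),vialfoot=P(626,215,.006)).items(): print(n,(q-O)@ex,(q-O)@ey)
print(O,np.degrees(np.arctan2(ey[1],ey[0])),np.linalg.norm(c[0]-c[1]),np.linalg.norm(c[1]-c[2]))
h=dict(g,frame=cv2.imread("pics/scene0.png"))
for n,k in(("scene",h),("top",dict(snap("top"),frame=cv2.imread("pics/top0.png")))):
  for q in blobs(k):
    r=rect(k,q,.014)
    if 180<max(r[1])<240 and 75<min(r[1])<110: print(n,np.round(r[0],1),np.round(r[1],1),round(r[2],1))
```

```text
tip 0.0006854336164429062 0.049043112401532085
thumb 0.0008891276151840345 -0.08945148959213524
vialfoot 0.0015807916913579186 0.0843274140333183
[0.63110213 0.13225017] 101.33673313687083 0.08560776859339683 0.22564947942026917
scene [817.8 176.8] [ 80.6 233.4] 0.0
scene [631.6 134.4] [ 91.3 230.3] 11.5
scene [ 601.1 -141.8] [212.7  86.4] 89.1
top [ 597.4 -153.8] [208.   87.7] 89.0
top [628.1 124.6] [ 92.4 230.2] 11.4
```

Call:
{"fn": "play_rows", "kwargs": {"series": [[[-0.038,-0.035,0,0,0,0,1],[0,0,-0.03,0,0,0,1],[0,0,-0.04,0,0,0,1],[0,0,-0.035,0,0,0,1],[0,0,-0.02,0,0,0,1],[0,0,0,0,0,0,0],[0,0,0,0,0,0,0],[0,0,0,0,0,0,0],[0,0,0,0,0,0,0],[0,0,0,0,0,0,0]]]}}

```text
time: 13.75
tool_pos: [0.4312, -0.0378, 0.0229]
tool_rot: [0.002, 0.712, 0.702, 0.001]
contact_force: [0.6, 1.7, 5.5]
gripper_width: 0.52
grasp_force: 61.6
```

Call:
{"fn": "play_rows", "kwargs": {"series": [[[0,0,0.03,0,0,0,0],[0,0,0.04,0,0,0,0],[0.03,-0.02,0.01,0,0,0,0],[0.03,-0.03,0,0,0,0,0],[0.03,-0.03,0,0,0,0,0],[0.03,-0.03,0,0,0,0,0],[0.03,-0.03,0,0,0,0,0],[0.017,-0.035,-0.02,0,0,0,0],[0,0,-0.02,0,0,0,0],[0,0,0,0,0,0,0]]]}}

```text
time: 14.75
tool_pos: [0.5941, -0.2122, 0.0571]
tool_rot: [-0.003, 0.712, 0.702, -0.001]
contact_force: [-0.7, 0.2, -1.6]
gripper_width: 0.516
grasp_force: 61.6
```

Run:
```python
from h import *
s=manip.state();p=s["tool_pos"];print(p)
g=snap("scene","s7.png");f=snap("top","t7.png")
a=cv2.resize(f["frame"][150:250,320:480],None,fx=2.5,fy=2.5); b=cv2.resize(g["frame"][130:250,200:360],None,fx=2.5,fy=2.5)
a=cv2.copyMakeBorder(a,0,50,0,0,cv2.BORDER_CONSTANT); cv2.imwrite("pics/c7.png",np.hstack([a,b]))
print("foot proj",proj(g,p-[0,0,.0229]), proj(f,p-[0,0,.0229]))
```

```text
[ 0.59405745 -0.21221827  0.0571343 ]
foot proj (np.float64(253.02083176973616), np.float64(168.88397452000163)) (np.float64(432.4905973182293), np.float64(207.15512558011557))
```

View pics/c7.png

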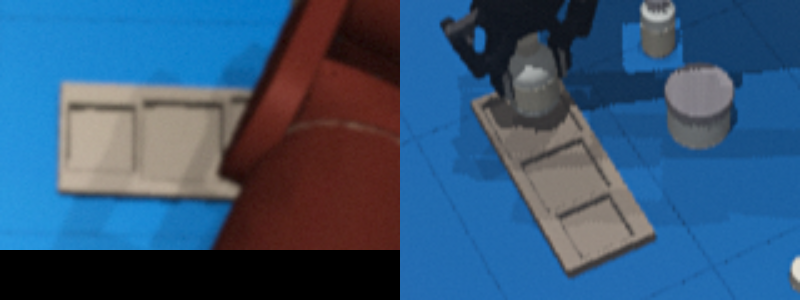

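The flask is held upright over the large recess, with its foot at about frame (253.6,172) in the scene view, as predicted. Small recess centre: top (360.4,204.8), scene (278.8,220.8). Middle recess centre: top (392.8,205.6).

Run:
```python
from h import *
g=snap("scene");f=snap("top")
print("small",onz(f,360.4,204.8,.012),onz(g,278.8,220.8,.012),"mid",onz(f,392.8,205.6,.012))
P=lambda x,y: onz(g,200+(x-400)/2.5,130+y/2.5,.014)[:2]
print("corners",P(655,237),P(570,274))
for n,y in(("large",-.0615),("mid",.01),("small",.0715)): print(n,proj(g,[.599+.0175*y,-.151+y,.012]),proj(f,[.599+.0175*y,-.151+y,.012]))
```

```text
small [ 0.60125127 -0.08143923  0.012     ] [ 0.60094993 -0.0739412   0.012     ] mid [ 0.60113488 -0.14265666  0.012     ]
corners [ 0.56245808 -0.03976575] [ 0.64302557 -0.0412823 ]
large (np.float64(252.26441379009214), np.float64(175.6160784482393)) (np.float64(429.78713754780875), np.float64(208.08975705661283))
mid (np.float64(265.73792719258074), np.float64(198.2886977444177)) (np.float64(391.9309533149409), np.float64(206.58749490569164))
small (np.float64(277.9190126710756), np.float64(218.78800254647507)) (np.float64(359.37080020442323), np.float64(205.29047837545397))
```

Call:
{"fn": "play_rows", "kwargs": {"series": [[[0.005,0.001,-0.015,0,0,0,0],[0,0,-0.01,0,0,0,0],[0,0,-0.004,0,0,0,0],[0,0,0,0,0,0,0],[0,0,0,0,0,0,0]]]}}

```text
time: 15.45
tool_pos: [0.6012, -0.2113, 0.0316]
tool_rot: [-0.0, 0.712, 0.702, -0.0]
contact_force: [-0.1, -0.3, -0.8]
gripper_width: 0.519
grasp_force: 61.7
```

Call:
{"fn": "play_rows", "kwargs": {"series": [[[0,0,-0.004,0,0,0,0],[0,0,0,0,0,0,0],[0,0,0,0,0,0,0]]]}}

```text
time: 15.75
tool_pos: [0.6013, -0.2115, 0.0279]
tool_rot: [0.0, 0.712, 0.702, -0.0]
contact_force: [-0.5, -0.0, -0.8]
gripper_width: 0.517
grasp_force: 61.7
```

Call:
{"fn": "play_rows", "kwargs": {"series": [[[0,0,0,0,0,0,0.8],[0,0,0,0,0,0,0.8],[0,0,0,0,0,0,0.8],[0,0,0.02,0,0,0,1],[0,0,0.04,0,0,0,1],[0,0,0.05,0,0,0,1],[-0.01,0.045,0,0,0,0,1],[-0.01,0.045,0,0,0,0,1],[-0.01,0.045,0,0,0,0,1],[-0.02,0.045,0,0,0,0,1]]]}}

```text
time: 16.75
tool_pos: [0.5514, -0.03, 0.1385]
tool_rot: [0.001, 0.712, 0.702, 0.001]
contact_force: [0.8, 0.8, -0.1]
gripper_width: 0.999
grasp_force: 0.0
```

Call:
{"fn": "play_rows", "kwargs": {"series": [[[-0.03,0.039,0,0,0,0,1],[-0.03,0.039,0,0,0,0,1],[-0.03,0.039,0,0,0,0,1],[-0.023,0.039,-0.02,0,0,0,1],[0,0.035,-0.03,0,0,0,1],[0,0,0,0,0,0,1],[0,0,0,0,0,0,1]]]}}

```text
time: 17.45
tool_pos: [0.4377, 0.1599, 0.0874]
tool_rot: [-0.0, 0.711, 0.703, -0.001]
contact_force: [0.7, -1.2, 0.2]
gripper_width: 1.001
grasp_force: 0.0
```

Run:
```python
from h import *
s=manip.state();p=s["tool_pos"];print(p)
g=snap("scene","s8.png");f=snap("top","t8.png")
a=cv2.resize(f["frame"][150:250,320:480],None,fx=2.5,fy=2.5); b=cv2.resize(g["frame"][170:300,290:450],None,fx=2.5,fy=2.5)
a=cv2.copyMakeBorder(a,0,75,0,0,cv2.BORDER_CONSTANT); cv2.imwrite("pics/c8.png",np.hstack([a,b]))
```

```text
[0.43774095 0.15991124 0.08744883]
```

View pics/c8.png

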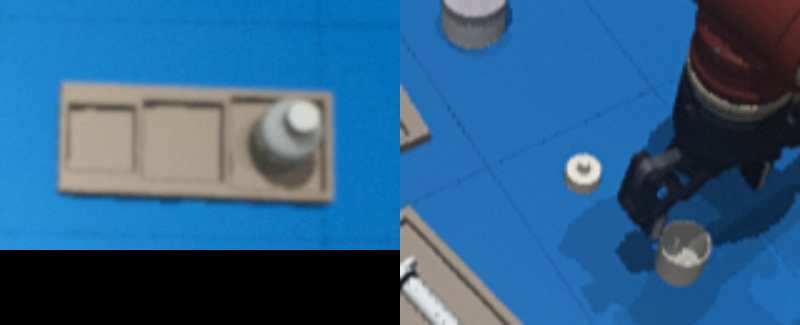

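The flask stands in the large recess. The fingers straddle the cup at about frame (404,271).

Call:
{"fn": "play_rows", "kwargs": {"series": [[[0,0,-0.03,0,0,0,1],[0,0,-0.03,0,0,0,1],[0,0,-0.011,0,0,0,1],[0,0,0,0,0,0,1],[0,0,0,0,0,0,0],[0,0,0,0,0,0,0],[0,0,0,0,0,0,0],[0,0,0,0,0,0,0],[0,0,0,0,0,0,0],[0,0,0,0,0,0,0]]]}}

```text
time: 18.55
tool_pos: [0.4398, 0.1598, 0.0188]
tool_rot: [0.001, 0.712, 0.702, 0.001]
contact_force: [-0.9, -0.5, 5.8]
gripper_width: 0.462
grasp_force: 60.2
```

Call:
{"fn": "play_rows", "kwargs": {"series": [[[0,0,0.04,0,0,0,0],[0,0,0.04,0,0,0,0],[0.02,-0.035,0,0,0,0,0],[0.02,-0.04,0,0,0,0,0],[0.02,-0.04,0,0,0,0,0],[0.02,-0.04,0,0,0,0,0],[0.02,-0.04,0,0,0,0,0],[0.02,-0.04,0,0,0,0,0],[0.02,-0.035,0,0,0,0,0],[0.02,-0.03,-0.01,0,0,0,0]]]}}

```text
time: 19.55
tool_pos: [0.6003, -0.143, 0.0889]
tool_rot: [0.002, 0.712, 0.702, 0.001]
contact_force: [-0.1, 0.2, -0.5]
gripper_width: 0.461
grasp_force: 60.7
```

Call:
{"fn": "play_rows", "kwargs": {"series": [[[0,0,-0.03,0,0,0,0],[0,0,-0.02,0,0,0,0],[0,0,0,0,0,0,0],[0,0,0,0,0,0,0]]]}}

```text
time: 19.95
tool_pos: [0.5982, -0.1403, 0.037]
tool_rot: [-0.0, 0.712, 0.702, -0.0]
contact_force: [-0.1, -0.4, -0.1]
gripper_width: 0.461
grasp_force: 60.7
```

Its foot is at about 0.018. I'll check the cup against the recess before lowering.

Run:
```python
from h import *
p=manip.state()["tool_pos"]
g=snap("scene","s9.png")
cv2.imwrite("pics/c9.png",cv2.resize(g["frame"][140:260,210:330],None,fx=5,fy=5)); print(proj(g,p-[0,0,.0188]),proj(g,[.6,-.14,.004]))
```

```text
(np.float64(266.07788193544485), np.float64(196.693109871301)) (np.float64(265.8399551974854), np.float64(200.86081664208862))
```

View pics/c9.png

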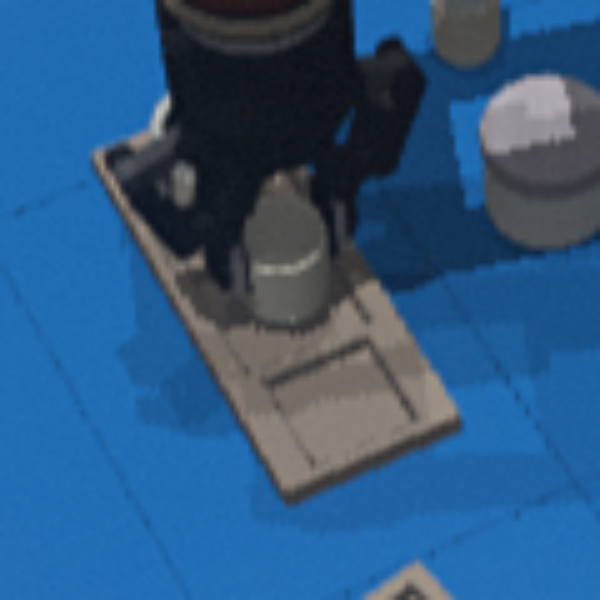

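The cup is held over the middle recess and clear of the small recess's rim, at crop (320,380). I'll lower it and release.

Call:
{"fn": "play_rows", "kwargs": {"series": [[[0.001,0,-0.01,0,0,0,0],[0,0,-0.003,0,0,0,0],[0,0,0,0,0,0,0],[0,0,0,0,0,0,0]]]}}

```text
time: 20.4
tool_pos: [0.5993, -0.1403, 0.024]
tool_rot: [0.0, 0.712, 0.702, 0.0]
contact_force: [0.4, -0.4, 0.1]
gripper_width: 0.465
grasp_force: 60.7
```

Call:
{"fn": "play_rows", "kwargs": {"series": [[[0,0,-0.001,0,0,0,0.75],[0,0,0,0,0,0,0.75],[0,0,0,0,0,0,0.75],[0,0,0.02,0,0,0,1],[0,0,0.04,0,0,0,1],[0,0,0.05,0,0,0,1],[-0.037,-0.025,0,0,0,0,1],[-0.037,-0.025,0,0,0,0,1],[-0.037,-0.025,0,0,0,0,1],[-0.037,-0.025,0,0,0,0,1]]]}}

```text
time: 21.4
tool_pos: [0.45, -0.2411, 0.1332]
tool_rot: [0.0, 0.712, 0.703, -0.0]
contact_force: [0.5, -0.8, 1.2]
gripper_width: 1.001
grasp_force: 0.0
```

Call:
{"fn": "play_rows", "kwargs": {"series": [[[0,0,-0.02,0,0,0,1],[0,0,0,0,0,0,1],[0,0,0,0,0,0,1]]]}}

```text
time: 21.7
tool_pos: [0.4512, -0.2402, 0.1128]
tool_rot: [-0.0, 0.712, 0.702, 0.0]
contact_force: [-0.1, 0.3, 0.1]
gripper_width: 1.001
grasp_force: 0.0
```

Run:
```python
from h import *
s=manip.state();p=s["tool_pos"];print(p)
g=snap("scene","s10.png");f=snap("top","t10.png")
a=cv2.resize(f["frame"][150:250,320:480],None,fx=2.5,fy=2.5); b=cv2.resize(g["frame"][80:240,225:385],None,fx=2.5,fy=2.5)
a=cv2.copyMakeBorder(a,0,150,0,0,cv2.BORDER_CONSTANT); cv2.imwrite("pics/c10.png",np.hstack([a,b]))
```

```text
[ 0.45122343 -0.24020206  0.11277937]
```

View pics/c10.png

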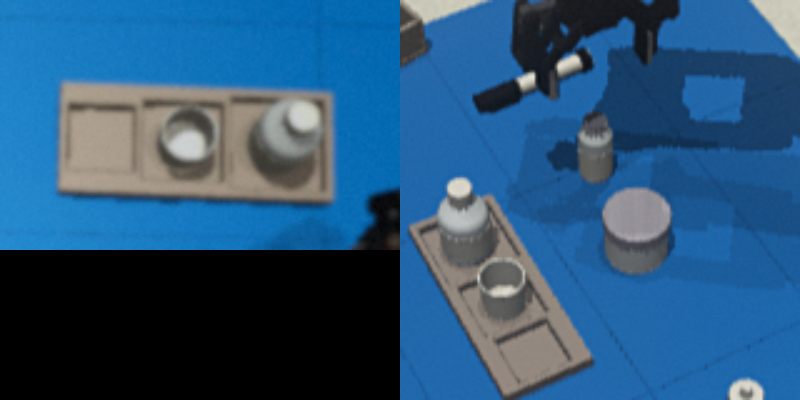

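The flask and cup stand upright in their recesses, and the fingers are centred over the tall vial. Descending to grasp it.

Call:
{"fn": "play_rows", "kwargs": {"series": [[[0,0,-0.03,0,0,0,1],[0,0,-0.035,0,0,0,1],[0,0,-0.024,0,0,0,1],[0,0,0,0,0,0,1],[0,0,0,0,0,0,0],[0,0,0,0,0,0,0],[0,0,0,0,0,0,0],[0,0,0,0,0,0,0],[0,0,0,0,0,0,0],[0,0,0,0,0,0,0]]]}}

```text
time: 22.8
tool_pos: [0.4526, -0.2413, 0.0258]
tool_rot: [0.002, 0.712, 0.702, 0.0]
contact_force: [0.1, 1.0, 6.4]
gripper_width: 0.354
grasp_force: 59.3
```

Call:
{"fn": "play_rows", "kwargs": {"series": [[[0,0,0.04,0,0,0,0],[0,0,0.04,0,0,0,0],[0.02,0.03,0.01,0,0,0,0],[0.03,0.035,0,0,0,0,0],[0.03,0.035,0,0,0,0,0],[0.03,0.035,0,0,0,0,0],[0.03,0.025,0,0,0,0,0],[0.009,0.003,-0.03,0,0,0,0],[0,0,-0.03,0,0,0,0],[0,0,0,0,0,0,0]]]}}

```text
time: 23.8
tool_pos: [0.5965, -0.0761, 0.0486]
tool_rot: [-0.004, 0.712, 0.703, -0.003]
contact_force: [-0.3, 0.8, -1.5]
gripper_width: 0.353
grasp_force: 59.6
```

Run:
```python
from h import *
p=manip.state()["tool_pos"];print(p)
g=snap("scene","s11.png")
cv2.imwrite("pics/c11.png",cv2.resize(g["frame"][140:260,210:330],None,fx=4,fy=4)); print(proj(g,p-[0,0,.0258]),proj(g,[.601,-.0785,.004]))
```

```text
[ 0.59652083 -0.07607033  0.04864305]
(np.float64(279.96206047060315), np.float64(216.46331099326966)) (np.float64(277.99147598493414), np.float64(221.30045698214312))
```

View pics/c11.png

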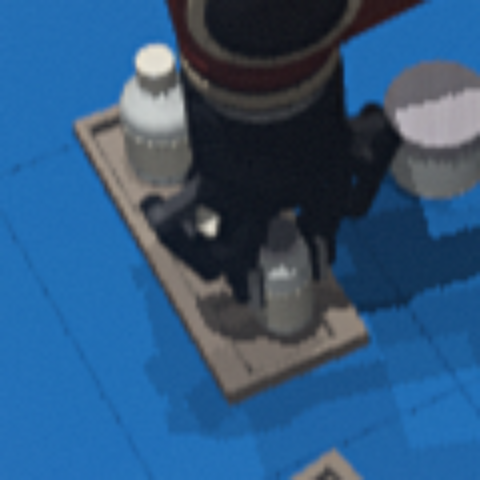

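The tall vial is held upright over the small recess. I'll lower most of the way and let it settle.

Call:
{"fn": "play_rows", "kwargs": {"series": [[[0.001,-0.002,-0.01,0,0,0,0],[0,0,0,0,0,0,0],[0,0,-0.005,0,0,0,0],[0,0,0,0,0,0,0],[0,0,0,0,0,0,0]]]}}

```text
time: 24.35
tool_pos: [0.6015, -0.0796, 0.0393]
tool_rot: [0.0, 0.712, 0.702, 0.0]
contact_force: [1.1, -0.4, -0.1]
gripper_width: 0.353
grasp_force: 59.6
```

Foot at about 13.5 mm, with 9 mm to go.

Call:
{"fn": "play_rows", "kwargs": {"series": [[[0,0,-0.005,0,0,0,0],[0,0,-0.003,0,0,0,0],[0,0,-0.001,0,0,0,0],[0,0,0,0,0,0,0],[0,0,0,0,0,0,0]]]}}

```text
time: 24.85
tool_pos: [0.6013, -0.0794, 0.0299]
tool_rot: [-0.0, 0.712, 0.702, -0.0]
contact_force: [-1.2, 0.4, 1.4]
gripper_width: 0.358
grasp_force: 59.7
```

Call:
{"fn": "play_rows", "kwargs": {"series": [[[0,0,0,0,0,0,0.65],[0,0,0,0,0,0,0.65],[0,0,0,0,0,0,0.65],[0,0,0.02,0,0,0,0.7],[0,0,0.04,0,0,0,1],[0,0,0.05,0,0,0,1],[-0.04,0.02,0.02,0,0,0,1],[-0.04,0.02,0.02,0,0,0,1],[-0.04,0.02,0,0,0,0,1],[-0.04,0.02,0,0,0,0,1]]]}}

```text
time: 25.85
tool_pos: [0.4404, 0.0011, 0.1809]
tool_rot: [0.001, 0.712, 0.702, 0.001]
contact_force: [0.0, 0.9, -0.1]
gripper_width: 1.0
grasp_force: 0.0
```

Call:
{"fn": "play_rows", "kwargs": {"series": [[[-0.02,0.03,0,0,0,0,1],[0,0.04,0,0,0,0,1],[0,0,0,0,0,0,1],[0,0,0,0,0,0,1]]]}}

```text
time: 26.25
tool_pos: [0.4212, 0.071, 0.18]
tool_rot: [0.0, 0.711, 0.703, 0.0]
contact_force: [-0.3, -0.6, 0.0]
gripper_width: 1.001
grasp_force: 0.0
```

Run:
```python
from h import *
g=snap("scene","s12.png");f=snap("top","t12.png")
a=cv2.resize(f["frame"][140:260,320:480],None,fx=2.5,fy=2.5); b=cv2.resize(g["frame"][130:370,215:375],None,fx=2.5,fy=2.5)
a=cv2.copyMakeBorder(a,0,300,0,0,cv2.BORDER_CONSTANT); cv2.imwrite("pics/c12.png",np.hstack([a,b]))
```

```text
(no output)
```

View pics/c12.png

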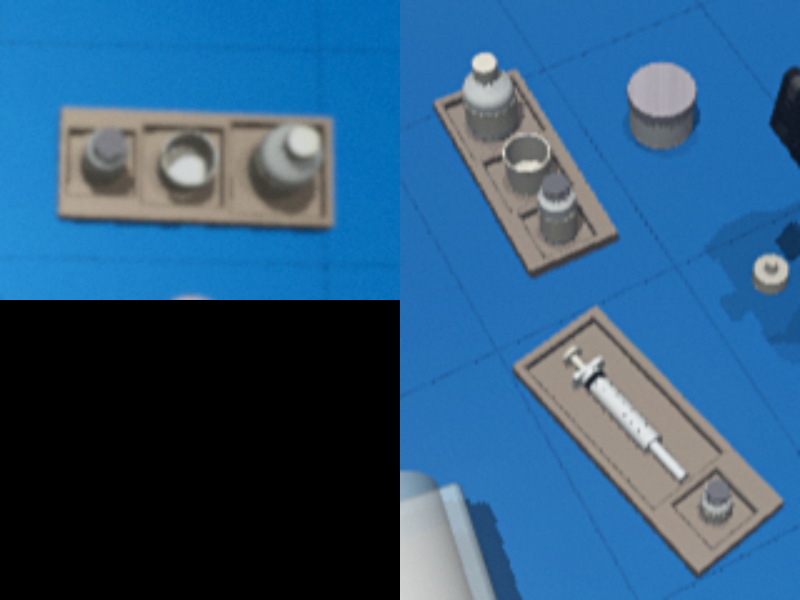

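All five items are upright or flat in their own recesses, and the jar and cap haven't moved. Handing in.

```bash
python3 -c "
from plant import manip
print(manip.job_done())"
```

```text
the job is handed in; nothing more can be done
None
```

I completed both kits, injection kit first, and handed the job in at about 26 s; the last pictures showed every item seated in its own recess, but the judge returned no result.

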